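# Offer up the hold-down lever in its clevis for the pin

## Task

Fit the cast hold-down lever to the soldering fixture: it lies flat, so first stand it up by itself on its thin edge, foot down, then take it across its arm at the balance point and lift it level. Lower its eye into the clevis with the weight out over the circuit board, bore in line with the clevis holes, and finish holding it there, level and square, carried by the gripper alone, so that I can push the pivot pin through and set the stop screw. Do not let it touch the board, and leave the other things on the bench where they are.

Things in the scene. Friction and masses are not known exactly. Their poses are not given: they have to be found in the camera images.
- lever: Loose grey cast lever, about 0.55 kg, 164 mm long, 22 thick, starts lying flat (both faces alike). Origin: midway between eye and weight centres on the arm's centre line, in the underside as it lies. +x along the arm to the eye; +y in its plane towards the weight's raised end (starts level, to the robot's left, must end up); +z thickness, 0 to 22 mm. Straight arm: y -9 to 9, z 5 to 17 mm
- lever_eye (a point): centre of the 13 mm bore in the bright round eye boss (32 mm across, 22 thick), at x +65, y 0, z 11 mm in the lever's frame. A fixed open plastic bin 50 mm high may stand as close as 20 mm to the right of the eye, and a larger one 100 mm high beyond it
- lever_balance (a point): balance point along the lever: on the arm's centre line at x -23, y 0, z 11 mm in its frame, 88 mm from the bore, 24 mm from the weight's inner face; the arm is 12 mm thick and 18 high here. The centre of mass is 6 mm from it towards +y
- lever_foot (a point): middle of the weight's rubber-faced foot, at x -65, y -16, z 11 mm in the lever's frame. Upright, the lever stands on this foot and on the eye's rim (also y -16), level, and rights itself if let go within about 15 degrees of upright
- lever_top (a point): middle of the end of the weight's raised part, at x -65, y +38, z 11 mm in the lever's frame. The weight is a block x -83 to -47, y -16 to +38, 22 thick: its raised part stands 29 mm beyond the arm and is 36 mm wide along x, free on both sides for fingers
- fixture: Fixed soldering fixture: base plate 200x80x10 mm; origin under its centre on the bench, +x along it to the clevis, z up. At x +72 mm two steel cheeks, 34 wide along x, 10 thick, stand 28 apart (y -14 to 14), round tops 85 mm above the bench, 13 mm cross holes. Stop screw at x +34, y 0 (top 43 up); pivot pin parked at x +10, y -30 (top 39 up); black nest with the board at x -58
- pivot (a point): the clevis axis: midway between the cheeks on the line of their holes, 68 mm above the bench, at x +72, y 0 in the fixture's frame
- board: green circuit board 55 x 40 x 13 mm fixed in the nest, its highest parts about 30 mm above the bench; the level lever's foot hangs at 52 mm; origin at its underside's centre
- screwdriver: bystander: precision screwdriver with a plastic handle, 154 mm long, lying at the back between the boxes; origin at its middle
- dish: bystander: round steel dish of screws, 67 mm across, 16 high; origin at its underside's centre
- tape: bystander: roll of black tape, 55 mm across, 19 high; origin at its underside's centre
- block: bystander: small aluminium drill block 32 x 50 x 20 mm; origin at its underside's centre

How it is judged (in metres and radians):
On the way, in this order (a step that is already met when the one before it is completed fails the run):
1. the lever stands by itself on its thin edge on the bench, foot down, let go (angle between lever's own y axis and vertical below 0.12 rad and angle between lever's own x axis and vertical between 1.471 and 1.671 rad and height (world z) of lever_foot below 0.008 m and height (world z) of lever_eye below 0.024 m and contact force between the fingers and lever below 0.2 N and linear speed of lever below 0.03 m/s), for 0.2 s.
2. the lever is lifted level, gripped within 15 mm of its balance point, clear of the bench (height (world z) of lever_foot above 0.03 m and angle between lever's own x axis and vertical between 1.421 and 1.721 rad and angle between lever's own y axis and vertical below 0.15 rad and x of the grasp point in the frame of lever between -0.038 and -0.008 m and contact force between the fingers and lever above 2 N), for 0.2 s.
At the end, for the whole second after the job is handed in: The gripper holds the lever still within 15 mm of its balance point; bore centre within 6 mm of the clevis axis point; weight over the board; lever level within 0.08 rad, upright and square to the fixture within 0.1 rad; fixture carrying less than 2 N (distance between lever_eye and pivot below 0.006 m and angle between lever's own x axis and vertical between 1.491 and 1.651 rad and angle between lever's own y axis and vertical below 0.1 rad and angle between the x axis of lever and the x axis of fixture, either way round below 0.1 rad and x of lever_foot in the frame of fixture below -0.03 m and x of the grasp point in the frame of lever between -0.038 and -0.008 m and contact force between the fingers and lever above 2 N and contact force between lever and fixture below 2 N and linear speed of lever below 0.02 m/s); the arm keeps its last pose, push and grip.
It fails at once if the lever bumps the circuit board (contact force between lever and board above 1 N).
It fails at once if a bystander is moved more than 30 mm (distance of any of screwdriver, dish, tape, block from where it was at the start of the episode above 0.03 m).
It also fails if it takes over 61 s, if anything falls off the work surface, if the arm or the gripper's body presses on something with over 40 N, if the wrist force passes 120 N, or if a joint passes its speed limit or range.

## Robot

A 7-joint arm with a two-finger parallel gripper is mounted at the origin on a cart in front of the work surface, level with it; the furniture and walls round the work are solid. World frame = base frame: x ahead of the robot, y to its left, z up, the work surface at z = 0. Lengths are in m, angles in degrees, forces in N, time in s.
With the tool pointing down it reaches from about 0.425 to 0.875 m from the base axis. Payload 4.7 kg.
Tool frame: the origin (TCP) lies at the very end of the fingers, on their centre line; the grasp point (between the pads) lies 19 mm behind it; z points along the fingers, y is the line along which they close (so a half turn about z gives the same grasp; the last joint's range is limited). The gripper opens to 87 mm and grips with 3 to 60 N. Pads are 19 mm wide; open, the fingers measure 117 mm over their backs; the gripper's body (75 mm by 190 mm) begins 51 mm behind the grasp point.
Start: joints at [73.172, 18.392, -4.016, 83.108, 1.295, 78.541, -3.26], TCP at [0.197, -0.619, 0.223] pointing down, gripper open.
Joint ranges: [-163.93, 163.93], [-17.29, 119.83], [-79.2, 71.16], [3.27, 140.29], [-89.18, 269.18], [5.43, 117.66], [-154.24, 154.24]. Speed limits (degrees/s): [147.25, 147.25, 180, 180, 180, 180, 180].

## Interface

Orientations are given as [roll, pitch, yaw] about the fixed x, y, z axes, in that order (R = Rz(yaw) Ry(pitch) Rx(roll)).
In Python, from cell import get_obs, eyes, env gives the robot as it stands.
- The arm moves only by the tool servo_tool, never from a script. Its argument "series" is a list that holds one entry, the list of rows, each a list of 7 numbers: the shift along the tool's x, y, z in units of 300 mm (1.0 is 300 mm), then the turn, a rotation vector about the tool's x, y, z in units of pi rad (1.0 is pi rad), then the opening, from 0 (shut) to 1 (fully open). In form: [[[tx, ty, tz, wx, wy, wz, gripper], ...]]. A call has 1 to 12 rows; each row is the pose to reach, as a shift and turn from the pose commanded when the call began, along the tool's axes at that moment, turning the shorter way round; what a row does not reach only later rows make up. A row lasts 1/12 s, in which the tool goes at most 41.7 mm and 7.16 degrees, less where a joint would pass 70% of its speed; a pose out of reach is approached as far as the arm can. A call with a number of a shift or a turn outside -1 to 1 is refused whole. A call with a gripper value outside its range is refused whole. The fingers move at their own pace and stop on an object; "grip_force" is the grip in N (left out, the last holds). Time passes only in rows, so rows that repeat a pose let the fingers close. It gives the time, the measured TCP pose, the force, the opening and the grip force at its end, in the units of the state.
- get_obs(): the state, without advancing time (a new reading comes with each control period).
- eyes.read_camera(name): name is "side" or "top" or "wrist"; returns a dict with "frame" (480x640x3 uint8, red, green, blue), "depth" (480x640 float32, m along the optical axis (not along the pixel's ray), 0 where there is no reading), "fx", "fy", "cx", "cy" (pixels), "origin" and "rotation" of the camera in the world; the wrist camera has in their place "mount" (4x4, takes a point from camera to tool coordinates, whose origin is the TCP and whose axes are the flange's). Camera axes: x right, y down, z forward; pixel columns grow to the right and rows downward; lengths in m; the calibration is good to about 2 mm. A picture is of the moment at which its call begins: read the wrist's pose just before it.
- env.sign_off(): hands the job in; it is judged then, once.
The state is a dict: "time_s": time; "qpos": joint angles; "joint_velocities": joint speeds; "effort": joint torques, N m; "tool_pos": TCP position; "tool_rot": TCP orientation; "force": force on the tool from outside, world axes, zero at the start; "wrist_torque": the same for the moment, N m; "grip_width": finger opening in m; "grasp_force": force on a finger pad.
Only numpy, scipy, OpenCV 4.12 (cv2) and the standard library are available. Lean on these libraries where they do the work, as an engineer would, in place of code of your own. Each camera call takes 0.05 s, during which the arm holds its last target. There are 200 camera calls.

## Working session

There is one attempt and no reset: what is moved stays moved. The work goes in short steps, Python scripts to look and compute and a tool call to move; the robot and the scene stay as the last step left them, time stands still between calls to the robot, and variables do not carry over. Pictures are saved under pics/ and viewed, at most 10 in all, crops included, and the job is handed in when it is done.

Besides the shell and the picture viewer there is one more tool, called after ">>>" as a command line: name --argument value ..., lists and objects as JSON in quotes. servo_tool: Moves the arm, as the interface text tells. Shifts and turns lie within -1 to 1; 1 stands for 300 mm of shift or pi rad of turn. Its arguments: {"type":"object","properties":{"series":{"type":"array"},"grip_force":{"type":"number"}},"required":["series"]}

```bash
mkdir -p pics; ls
python3 - <<'E'
from cell import get_obs, eyes, env
import cv2,numpy as np,pickle
o=get_obs();print(o)
for n in("top","side"):
    c=eyes.read_camera(n);pickle.dump(c,open(n+'.pkl','wb'))
    cv2.imwrite(f'pics/{n}0.png',c['frame'][:,:,::-1]);print(n,c['fx'],c['fy'],c['cx'],c['cy'],c['origin'],c['rotation'])
E
```

```text
pics
{'time_s': 0.0, 'qpos': array([73.1743562 , 18.44007271, -4.01460356, 83.17552646,  1.29514258,
       78.53969256, -3.25773398]), 'joint_velocities': array([-0.02484048,  0.09443251,  0.02878265, -0.04883268,  0.08771705,
        0.04285086,  0.01247175]), 'effort': array([-3.15005782e-04, -4.91291749e+01, -4.03981721e-01, -3.12528169e+01,
       -6.39115996e-02,  4.35171963e-02,  1.92136604e-04]), 'tool_pos': array([ 0.1966763 , -0.61895069,  0.22144443]), 'tool_rot': array([-1.79889955e+02,  6.14799125e-03,  1.76368272e+01]), 'force': array([ 0.49528632,  0.40665137, -0.27083208]), 'wrist_torque': array([-0.03036073, -0.01547986, -0.01225646]), 'grasp_force': 0.0, 'grip_width': 0.0868144883224642}
top 459.6285534655413 459.6285534655413 307.0370240641637 241.49094535164653 [0.42849484 0.14440755 1.10381453] [-174.1914863     2.14790648  -91.51336862]
side 495.2910810042515 495.2910810042515 315.46128684869296 245.59818164107782 [-0.29615622  0.43367203  0.84068399] [-130.95072293    0.17454795 -107.52090389]
```

View pics/top0.png

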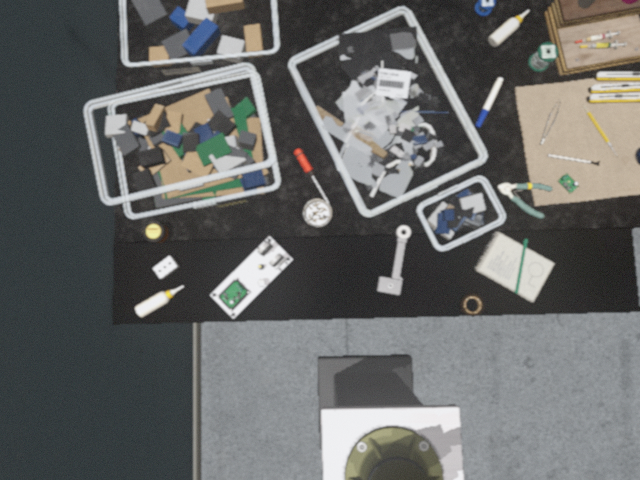

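View pics/side0.png

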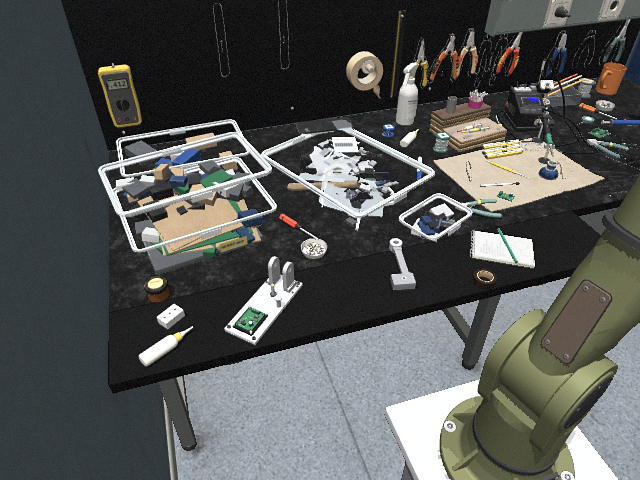

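Top view: lever eye at (403,232), weight at (390,286), small bin at (460,213); fixture clevis near (272,250), board at (233,293). The side view shows the same: eye (396,243), weight (402,282), cheeks (274,268) and (288,276).

```bash
cat > h.py <<'E'
import numpy as np,cv2,pickle
from scipy.spatial.transform import Rotation as R
def rpy(a): return R.from_euler('xyz',a,degrees=True).as_matrix()
def pose(c,o=None):
    if 'mount' in c:
        T=np.eye(4);T[:3,:3]=rpy(o['tool_rot']);T[:3,3]=o['tool_pos'];T=T@np.array(c['mount']);return T[:3,:3],T[:3,3]
    r=np.array(c['rotation']);return (rpy(r) if r.size==3 else r),np.array(c['origin'])
def ray(c,u,v,P):
    d=np.stack([(np.asarray(u,float)-c['cx'])/c['fx'],(np.asarray(v,float)-c['cy'])/c['fy'],np.ones_like(np.asarray(u,float))],-1);return d@P[0].T
def onz(c,u,v,z,P):
    d=ray(c,u,v,P);return P[1]+d*((z-P[1][2])/d[...,2])[...,None]
def cloud(c,P):
    v,u=np.mgrid[0:480,0:640];return P[1]+ray(c,u,v,P)*c['depth'][...,None]
def proj(c,X,P):
    q=(np.asarray(X)-P[1])@P[0];return q[...,:2]/q[...,2:]*c['fx']+[c['cx'],c['cy']]
def tri(c1,p1,P1,c2,p2,P2):
    a=ray(c1,*p1,P1);b=ray(c2,*p2,P2);s=np.linalg.lstsq(np.stack([a,-b],1),P2[1]-P1[1],rcond=None)[0]
    A=P1[1]+a*s[0];B=P2[1]+b*s[1];return (A+B)/2,np.linalg.norm(A-B)
E
python3 - <<'E'
from h import *
np.set_printoptions(precision=4,suppress=True)
c=pickle.load(open('top.pkl','rb'));s=pickle.load(open('side.pkl','rb'));P=pose(c);S=pose(s)
print('eye',onz(c,403,232,.022,P),'w',onz(c,390,286,.022,P))
print('tri eye',tri(c,(403,231.5),P,s,(396,243),S))
X=cloud(c,P)
for n,(u0,u1,v0,v1),h in(('lever',(370,418,222,302),.008),('fix',(205,300,232,322),.005),('bin',(412,512,172,255),.01)):
    m=np.zeros((480,640),bool);m[v0:v1,u0:u1]=1;f=c['frame'].astype(int)
    m&=(X[...,2]>h)&(c['depth']>0)
    if n!='bin': m&=f.min(2)>70
    p=X[m];print(n,m.sum(),p.min(0),p.max(0),np.percentile(p[:,2],[5,50,95]))
    r=cv2.minAreaRect(p[:,:2].astype(np.float32));print(r);print(cv2.boxPoints(r))
    if n=='fix':
        q=p[p[:,2]>.07];print('cheek',len(q),q.mean(0),cv2.minAreaRect(q[:,:2].astype(np.float32)))
m=np.zeros((480,640),bool);m[275:315,215:255]=1;f=c['frame'].astype(int)
m&=(f[...,1]>f[...,0]+25)&(f[...,1]>f[...,2]+15);print('board',m.sum(),X[m].mean(0))
E
```

```text
eye [ 0.5553 -0.0445  0.022 ] w [ 0.4297 -0.0084  0.022 ]
tri eye (array([ 0.5564, -0.0466,  0.0178]), np.float64(0.0028224110916522907))
lever 845 [ 0.4105 -0.0614  0.0082] [0.5723 0.0205 0.0272] [0.0126 0.019  0.0235]
((0.49383094906806946, -0.02155955880880356), (0.05453697219491005, 0.1635051667690277), 78.53958129882812)
[[ 0.4083 -0.032 ]
 [ 0.5685 -0.0645]
 [ 0.5794 -0.0111]
 [ 0.4191  0.0214]]
fix 2756 [0.3639 0.2193 0.0051] [0.5569 0.4148 0.0881] [0.0066 0.0109 0.0713]
((0.46041613817214966, 0.31750112771987915), (0.08043868094682693, 0.20001333951950073), 43.56806182861328)
[[0.3623 0.3622]
 [0.5002 0.2173]
 [0.5585 0.2728]
 [0.4206 0.4177]]
cheek 142 [0.5108 0.2653 0.0807] ((0.5105002522468567, 0.2654007375240326), (0.048263758420944214, 0.03345981985330582), 43.62963104248047)
bin 3510 [ 0.498 -0.307  0.01 ] [ 0.688  -0.0514  0.1173] [0.0183 0.0448 0.1079]
((0.5915728211402893, -0.1755620539188385), (0.2525289058685303, 0.17569124698638916), 85.7255630493164)
[[ 0.4946 -0.2949]
 [ 0.6698 -0.308 ]
 [ 0.6886 -0.0562]
 [ 0.5134 -0.0431]]
board 345 [0.422  0.3591 0.0219]
```

```bash
cat >> h.py <<'E'
def frame(y,z):
    z=np.array(z,float)/np.linalg.norm(z);y=np.array(y,float);y-=z*(y@z);y/=np.linalg.norm(y);return np.stack([np.cross(y,z),y,z],1)
def row(p,Rt,o=None):
    if o is None:
        from cell import get_obs;o=get_obs()
    R0=rpy(o['tool_rot']);d=R0.T@(np.array(p)-o['tool_pos'])/.3;w=R.from_matrix(R0.T@Rt).as_rotvec()/np.pi
    print(np.round(d,4),np.round(w,4),'mm',np.round(np.linalg.norm(d)*300),'deg',np.round(np.linalg.norm(w)*180,1))
a=np.radians(-11.5);LX=np.array([np.cos(a),np.sin(a),0]);LY=np.array([-np.sin(a),np.cos(a),0]);LZ=np.array([0,0,1.])
LO=np.array([.4928,-.0329,0])
def gz(t): t=np.radians(t);return -np.sin(t)*LY-np.cos(t)*LZ
def lev(x,y,z): return LO+x*LX/1e3+y*LY/1e3+z*LZ/1e3
E
python3 - <<'E'
from h import *
z=gz(40);p=lev(-65,21,9)-.11*z;print(p);row(p+[0,0,.03],frame(LX,z))
E
```

```text
[0.44738826 0.06992451 0.09326489]
[ 1.4921 -1.9347  0.3309] [-0.1183 -0.2009 -0.3236] mm 740.0 deg 71.8
```

>>> servo_tool --series '[[[0.08,-0.1,0,0,0,-0.02,1],[0.18,-0.23,0,0,0,-0.04,1],[0.28,-0.36,0,0,0,-0.07,1],[0.38,-0.49,0,0,0,-0.1,1],[0.48,-0.62,0,0,0,-0.13,1],[0.58,-0.75,0,0,0,-0.16,1],[0.67,-0.87,0,0,0,-0.19,1],[0.75,-0.97,0,0,0,-0.22,1],[0.75,-0.97,0,0,0,-0.24,1]]]'

```text
time_s: 0.85
tool_pos: [0.3234, -0.2713, 0.2222]
tool_rot: [-180.0, 0.0, 61.1]
force: [1.5, -0.4, 0.7]
grip_width: 0.0868
grasp_force: 0.0
```

Run:
```python
from h import *
from cell import get_obs;o=get_obs();print(o['time_s'],o['tool_pos'],o['tool_rot'],o['qpos'])
z=gz(40);p=lev(-65,21,9)-.11*z;row(p+[0,0,.03],frame(LX,z))
```

```text
0.85 [ 0.3234023  -0.27130615  0.22219685] [-1.79973007e+02  1.18258701e-02  6.11294640e+01] [ 59.33898503  -9.30527875 -20.45970018 112.37351708  -3.31673945
  76.40056638  11.03814276]
[ 1.1957 -0.1871  0.3296] [-0.0338 -0.2204 -0.0925] mm 376.0 deg 43.5
```

>>> servo_tool --series '[[[0.12,-0.02,0.03,0,-0.03,-0.01,1],[0.25,-0.04,0.06,-0.01,-0.06,-0.02,1],[0.38,-0.06,0.1,-0.01,-0.09,-0.03,1],[0.5,-0.08,0.13,-0.02,-0.12,-0.04,1],[0.62,-0.1,0.17,-0.02,-0.14,-0.05,1],[0.75,-0.12,0.2,-0.03,-0.16,-0.06,1],[0.87,-0.14,0.24,-0.03,-0.18,-0.07,1],[1,-0.16,0.28,-0.034,-0.2,-0.08,1],[1,-0.16,0.28,-0.034,-0.22,-0.0925,1],[1,-0.16,0.28,-0.034,-0.22,-0.0925,1]]]'

```text
time_s: 1.68
tool_pos: [0.4261, 0.0186, 0.1328]
tool_rot: [-179.1, 39.7, 79.6]
force: [-0.5, 0.4, -0.3]
grip_width: 0.087
grasp_force: 0.0
```

Run:
```python
from h import *
from cell import get_obs,eyes;o=get_obs();print(o['time_s'],o['tool_pos'],o['tool_rot'],o['qpos'])
z=gz(40);p=lev(-65,21,9);row(p-.11*z,frame(LX,z));row(p-.05*z,frame(LX,z));row(p,frame(LX,z))
c=eyes.read_camera('wrist');pickle.dump((c,o),open('w1.pkl','wb'));cv2.imwrite('pics/w1.png',c['frame'][:,:,::-1])
```

```text
1.6833 [0.42611892 0.01864412 0.13277457] [-179.09006298   39.72229204   79.60709891] [ 21.18688764  25.64002811 -60.95614129 108.78378433  43.14412419
  96.72818039 -64.76699654]
[ 0.2233  0.0387 -0.0149] [-0.0011 -0.0015  0.0047] mm 68.0 deg 0.9
[0.2224 0.0394 0.1851] [-0.0011 -0.0015  0.0047] mm 88.0 deg 0.9
[0.2216 0.0399 0.3517] [-0.0011 -0.0015  0.0047] mm 125.0 deg 0.9
```

View pics/w1.png

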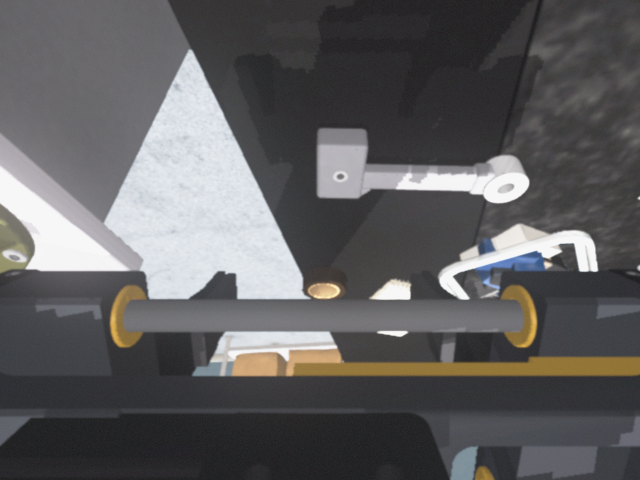

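Wrist view: the lever is clear, with its eye bore at (506,187) and weight block spanning (318,128) to (367,197). The tilt is reachable. Next I move to 50 mm off the grasp and check the eye and weight against the wrist view.

>>> servo_tool --series '[[[0.06,0.01,0,0,0,0,1],[0.12,0.02,0,0,0,0.005,1],[0.18,0.03,0.04,0,0,0.005,1],[0.222,0.039,0.1,0,0,0.005,1],[0.222,0.039,0.185,0,0,0.005,1],[0.222,0.039,0.185,0,0,0.005,1]]]'

```text
time_s: 2.23
tool_pos: [0.4402, 0.019, 0.0517]
tool_rot: [179.4, 40.2, 76.8]
force: [-0.4, -0.7, -0.0]
grip_width: 0.0869
grasp_force: 0.0
```

Run:
```python
from h import *
from cell import get_obs,eyes
np.set_printoptions(precision=4,suppress=True)
c,o=pickle.load(open('w1.pkl','rb'));P=pose(c,o)
print('eye exp',lev(65,0,22),onz(c,506,187,.022,P));print('top corners exp',lev(-83,38,22),lev(-47,38,22),lev(-83,-16,22))
X=cloud(c,P);m=np.zeros((480,640),bool);m[120:215,310:535]=1
m&=(X[...,2]>.018)&(X[...,2]<.03)&(c['depth']>0)&(c['frame'].min(2)>60);p=X[m];r=cv2.minAreaRect(p[:,:2].astype(np.float32));print(m.sum(),np.median(p[:,2]),r,cv2.boxPoints(r))
o=get_obs();print(o['qpos'],o['force']);z=gz(40);p=lev(-65,21,9);row(p,frame(LX,z))
```

```text
eye exp [ 0.5565 -0.0459  0.022 ] [ 0.5578 -0.0432  0.022 ]
top corners exp [0.419  0.0209 0.022 ] [0.4543 0.0137 0.022 ] [ 0.4083 -0.032   0.022 ]
3854 0.021674053955970468 ((0.49606579542160034, -0.02084934711456299), (0.05602336674928665, 0.1632499098777771), 78.3219985961914) [[ 0.4105 -0.0318]
 [ 0.5703 -0.0648]
 [ 0.5817 -0.0099]
 [ 0.4218  0.0231]]
[ 15.9676  34.6223 -55.4306 109.4072  48.7938  92.7798 -73.1573] [-0.4078 -0.7221 -0.0498]
[ 0.0422 -0.0101  0.1504] [-0.0025  0.0011 -0.0072] mm 47.0 deg 1.4
```

>>> servo_tool --series '[[[0.03,-0.005,0.0,0,0,-0.007,1],[0.042,-0.008,0.03,0,0,-0.007,1],[0.042,-0.008,0.08,0,0,-0.007,1],[0.042,-0.008,0.12,0,0,-0.007,1],[0.042,-0.008,0.148,0,0,-0.007,1],[0.042,-0.008,0.148,0,0,-0.007,1],[0.042,-0.008,0.148,0,0,-0.007,1]]]'

```text
time_s: 2.82
tool_pos: [0.4359, 0.0055, 0.0109]
tool_rot: [-179.7, 40.0, 78.6]
force: [-0.4, 0.1, 0.9]
grip_width: 0.0872
grasp_force: 0.0
```

Run:
```python
from h import *
z=gz(40);row(lev(-65,21,9),frame(LX,z))
```

```text
[-0.0095 -0.0051  0.0161] [-0.001  -0.0002  0.0005] mm 6.0 deg 0.2
```

>>> servo_tool --grip_force 55 --series '[[[-0.008,-0.003,0.015,0,0,0,1],[-0.008,-0.003,0.015,0,0,0,0.7],[-0.008,-0.003,0.015,0,0,0,0.3],[-0.008,-0.003,0.015,0,0,0,0],[-0.008,-0.003,0.015,0,0,0,0],[-0.008,-0.003,0.015,0,0,0,0],[-0.008,-0.003,0.015,0,0,0,0],[-0.008,-0.003,0.015,0,0,0,0],[-0.008,-0.003,0.015,0,0,0,0],[-0.008,-0.003,0.015,0,0,0,0],[-0.008,-0.003,0.015,0,0,0,0]]]'

```text
time_s: 3.73
tool_pos: [0.4345, 0.0017, 0.0092]
tool_rot: [-179.8, 39.9, 78.6]
force: [0.1, -0.8, -0.5]
grip_width: 0.0357
grasp_force: 55.0
```

Run:
```python
from h import *
from cell import get_obs
o=get_obs();print(o['grip_width'],o['grasp_force'],o['force'],o['qpos'],o['tool_pos'])
p=o['tool_pos'];z=gz(40);row(p+[0,0,.1],frame(LX,z));row(p+[0.06,0.08,.12],frame(LX,z));row(p+[0.06,.08,.12],frame(LX,gz(0)));row(p+[0.06,.08,.12],frame(LX,gz(-20)))
```

```text
0.03570956084590048 54.98960852622986 [ 0.05092033 -0.81170155 -0.47125283] [ 16.5140629   37.24029682 -53.72018217 112.27515531  51.94018499
  88.86896363 -74.18832807] [0.43451713 0.00167109 0.00918214]
[-0.2139 -0.0008 -0.2556] [-0.0006 -0.0004  0.0005] mm 100.0 deg 0.2
[-0.0259  0.1418 -0.5003] [-0.0006 -0.0004  0.0005] mm 156.0 deg 0.2
[-0.0259  0.1418 -0.5003] [-8.000e-04  2.218e-01  2.000e-04] mm 156.0 deg 39.9
[-0.0259  0.1418 -0.5003] [-8.000e-04  3.329e-01  1.000e-04] mm 156.0 deg 59.9
```

>>> servo_tool --series '[[[-0.02,0,-0.025,0,0,0,0],[-0.06,0,-0.07,0,0,0,0],[-0.12,0.0,-0.14,0,0,0,0],[-0.18,0.0,-0.21,0,0,0,0],[-0.2,0.02,-0.26,0,0,0,0],[-0.16,0.05,-0.32,0,0,0,0],[-0.12,0.08,-0.38,0,0,0,0],[-0.08,0.11,-0.44,0,0,0,0],[-0.026,0.14,-0.5,0,0,0,0],[-0.026,0.14,-0.5,0,0.04,0,0],[-0.026,0.14,-0.5,0,0.08,0,0],[-0.026,0.14,-0.5,0,0.12,0,0]]]'

```text
time_s: 4.73
tool_pos: [0.4931, 0.0862, 0.1281]
tool_rot: [-179.6, 18.0, 79.0]
force: [0.8, -1.6, -4.7]
grip_width: 0.0358
grasp_force: 55.0
```

Run:
```python
from h import *
from cell import get_obs
o=get_obs();print(o['grip_width'],o['force'],o['wrist_torque'],o['qpos'],o['tool_pos'])
p=[.495,.09,.13];row(p,frame(LX,gz(-45)))
```

```text
0.03580481417532916 [ 0.81114141 -1.58816357 -4.72633411] [ 0.68205322  0.06663998 -0.00195462] [ 32.1451906   25.76046199 -67.65447761 103.1715897   35.76342954
  83.60171725 -56.7689981 ] [0.49313916 0.0861527  0.12811835]
[ 0.0112  0.0036 -0.0102] [-0.0025  0.35    0.0019] mm 5.0 deg 63.0
```

>>> servo_tool --series '[[[0,0,-0.02,0,0.035,0,0],[0,0,-0.02,0,0.07,0,0],[0,0,-0.02,0,0.105,0,0],[0,0,-0.02,0,0.14,0,0],[0,0,-0.02,0,0.175,0,0],[0,0,-0.02,0,0.21,0,0],[0,0,-0.02,0,0.245,0,0],[0,0,-0.02,0,0.28,0,0],[0,0,-0.02,0,0.315,0,0],[0,0,-0.02,0,0.35,0,0],[0,0,-0.02,0,0.35,0,0],[0,0,-0.02,0,0.35,0,0]]]'

```text
time_s: 5.73
tool_pos: [0.4955, 0.0806, 0.1347]
tool_rot: [-179.8, -44.7, 78.0]
force: [-1.7, -6.6, 0.9]
grip_width: 0.0356
grasp_force: 55.1
```

Run:
```python
from h import *
from cell import get_obs,eyes
o=get_obs();print(o['grip_width'],o['force'],o['wrist_torque'],o['qpos'],o['tool_pos'])
row(o['tool_pos'],frame(LX,gz(-45)))
c=eyes.read_camera('side');pickle.dump(c,open('s2.pkl','wb'));cv2.imwrite('pics/s2.png',cv2.resize(c['frame'][130:370,200:520,::-1],None,fx=2,fy=2))
```

```text
0.03564520018714747 [-1.66828429 -6.55916991  0.91583699] [-2.03091755 -0.09867449 -0.81124482] [ 84.31712588  28.16798829 -75.9184251  117.35894519 -21.22930023
  56.0349453   10.65278269] [0.49546816 0.08063651 0.13469276]
[0. 0. 0.] [ 0.0006  0.0014 -0.0019] mm 0.0 deg 0.4
```

View pics/s2.png

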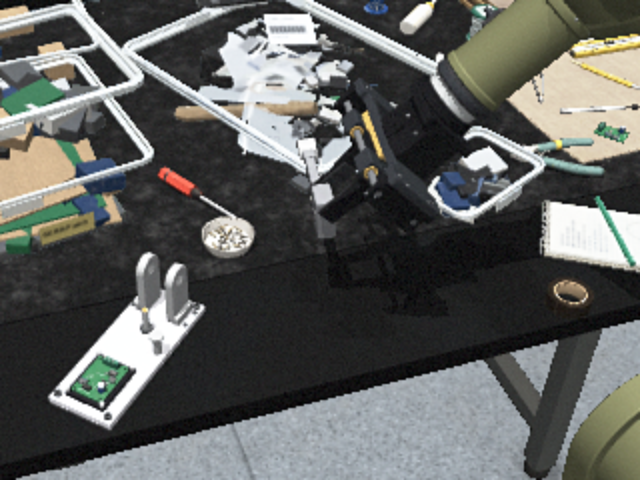

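The lever hangs nearly upright, with its weight at crop (323,210) and eye at (310,150), clear of the bins and dish. Next I read the force at rest and move to the set-down place.

Run:
```python
from h import *
from cell import get_obs,eyes
o=get_obs();print(o['force'],o['joint_velocities'])
row([.47,.10,.09],frame(LX,gz(-50)))
s=pickle.load(open('s2.pkl','rb'));S=pose(s)
c=pickle.load(open('top.pkl','rb'));P=pose(c);print('dish',onz(c,317,212,.016,P))
X=cloud(s,S)[130:370,200:520][65:130,140:175].reshape(-1,3);k=s['depth'][195:260,340:375].reshape(-1)>0
f=s['frame'][195:260,340:375].reshape(-1,3).min(1)>110;X=X[k&f&(X[:,2]>.06)];print(len(X),X.min(0),X.max(0),np.median(X,0))
```

```text
[-0.99802467 -6.12316626  0.66303584] [-0.8082328  -2.70640714 -0.44629747 -0.04824212  0.76508369 -0.16662887
 -0.42004363]
[-0.072  -0.0959  0.1379] [ 0.0006  0.0303 -0.0014] mm 55.0 deg 5.5
dish [0.61049892 0.1565332  0.016     ]
575 [ 0.47653594 -0.03555081  0.06027699] [0.72393588 0.09258016 0.15480978] [0.61615236 0.05170695 0.11036145]
```

>>> servo_tool --series '[[[-0.01,-0.015,0.02,0,0,0,0],[-0.03,-0.04,0.04,0,0,0,0],[-0.04,-0.06,0.04,0,0,0,0],[-0.05,-0.08,0.04,0,0.01,0,0],[-0.07,-0.096,0.04,0,0.02,0,0],[-0.07,-0.096,0.04,0,0.03,0,0],[-0.07,-0.096,0.04,0,0.03,0,0],[-0.07,-0.096,0.04,0,0.03,0,0]]]'

```text
time_s: 6.45
tool_pos: [0.4714, 0.0805, 0.1156]
tool_rot: [179.2, -50.0, 78.8]
force: [2.3, -4.7, 12.5]
grip_width: 0.0372
grasp_force: 58.5
```

Run:
```python
from h import *
from cell import get_obs,eyes
o=get_obs();print(o['force'],o['joint_velocities'],o['qpos'],o['tool_pos'])
row([.47,.10,.06],frame(LX,gz(-50)))
```

```text
[ 2.33774717 -4.69594763 12.45640488] [-0.40356426 -0.64514831 -0.28527199  0.46976212  0.64010839 -0.11042167
 -0.53086483] [ 88.11532195  32.52864419 -75.39265051 121.55521532 -23.21170581
  54.06518421  17.50890385] [0.4714257  0.08049839 0.1155561 ]
[-0.1015 -0.0197  0.1669] [ 0.0033 -0.0001  0.0009] mm 59.0 deg 0.6
```

Upward force has reached 12.5 N, so something is in contact. I look before going on.

Run:
```python
from h import *
from cell import get_obs,eyes
ims=[]
for n,(v,u) in (('side',(150,250)),('top',(130,250))):
    c=eyes.read_camera(n);pickle.dump(c,open(n[0]+'3.pkl','wb'));ims.append(cv2.resize(c['frame'][v:v+190,u:u+250,::-1],None,fx=1.6,fy=1.6,interpolation=cv2.INTER_CUBIC))
c=eyes.read_camera('wrist');ims2=cv2.resize(c['frame'][:,:,::-1],(394,296))
a=np.hstack(ims);b=np.zeros((296,a.shape[1],3),np.uint8);b[:,:394]=ims2
cv2.imwrite('pics/m3.png',np.vstack([a,b])[:600])
```

```text
(no output)
```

View pics/m3.png

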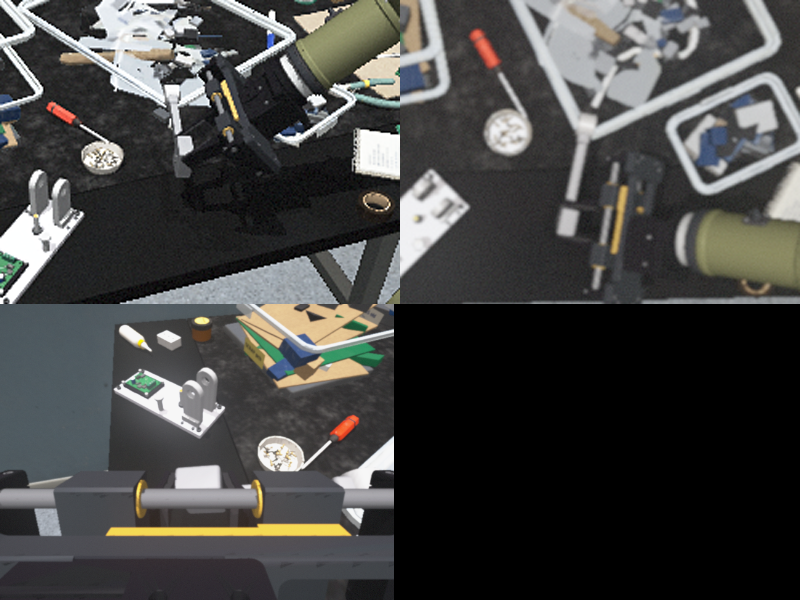

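The eye rests on the near corner of the large bin (side crop (172,90), top crop (587,125)). I lift off, then pull back towards the robot.

Run:
```python
from h import *
from cell import get_obs,eyes
p=get_obs()['tool_pos'];F=frame(LX,gz(-50))
row(p+[0,0,.05],F);row([.425,.10,.165],F);row([.425,.10,.09],F)
```

```text
[ 0.1277  0.0015 -0.1071] [0.0028 0.     0.0014] mm 50.0 deg 0.6
[ 0.1459 -0.1609 -0.0839] [0.0028 0.     0.0014] mm 70.0 deg 0.6
[-0.0456 -0.1632  0.0768] [0.0028 0.     0.0014] mm 56.0 deg 0.6
```

>>> servo_tool --series '[[[0.03,0,-0.025,0,0,0,0],[0.06,0,-0.05,0,0,0,0],[0.1,0,-0.08,0,0,0,0],[0.128,0,-0.107,0,0,0,0],[0.13,-0.04,-0.1,0,0,0,0],[0.135,-0.08,-0.095,0,0,0,0],[0.14,-0.12,-0.09,0,0,0,0],[0.146,-0.16,-0.084,0,0,0,0],[0.146,-0.16,-0.084,0,0,0,0],[0.146,-0.16,-0.084,0,0,0,0]]]'

```text
time_s: 7.43
tool_pos: [0.4181, 0.101, 0.1591]
tool_rot: [-179.6, -49.5, 78.3]
force: [0.0, -0.5, -5.7]
grip_width: 0.0363
grasp_force: 53.2
```

Run:
```python
from h import *
from cell import get_obs,eyes
np.set_printoptions(precision=4,suppress=True)
o=get_obs();print(o['force'],o['wrist_torque'],o['qpos'],o['tool_pos'],o['grip_width'])
F=frame(LX,gz(-50));row([.425,.10,.165],F)
ims=[]
for n,(v,u) in (('side',(130,250)),('top',(150,230))):
    c=eyes.read_camera(n);pickle.dump(c,open(n[0]+'4.pkl','wb'));ims.append(cv2.resize(c['frame'][v:v+200,u:u+200,::-1],None,fx=2,fy=2,interpolation=cv2.INTER_CUBIC))
cv2.imwrite('pics/m4.png',np.hstack(ims))
```

```text
[ 0.0265 -0.4558 -5.6592] [-1.8056  0.5098 -0.1042] [ 99.0605   7.6935 -78.3959 126.4161 -44.8159  69.0977  31.8118] [0.4181 0.101  0.1591] 0.03626316560253882
[ 0.0157  0.0231 -0.0118] [-0.0013  0.0027 -0.0009] mm 9.0 deg 0.6
```

View pics/m4.png

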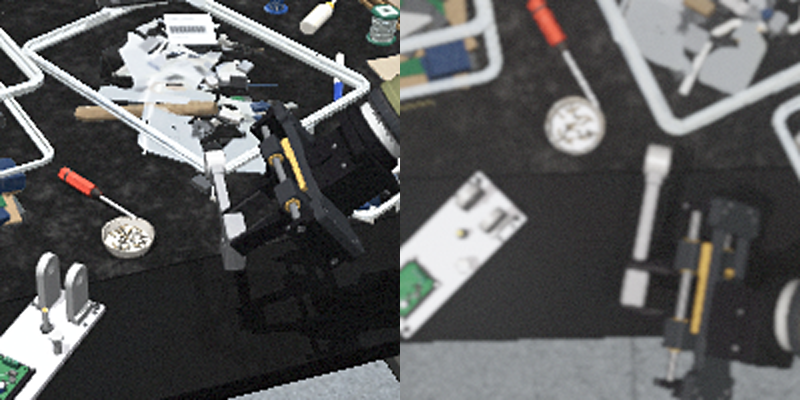

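Clear now: the eye is at top crop (657,160), well short of the bin corner (675,128), and the force is just the lever's weight. Now I measure how the lever sits in the hand.

Run:
```python
from h import *
from cell import get_obs
np.set_printoptions(precision=4,suppress=True)
c=pickle.load(open('t4.pkl','rb'));P=pose(c);X=cloud(c,P)
def reg(u0,u1,v0,v1,lo):
    m=np.zeros((480,640),bool);m[150+v0//2:150+v1//2,230+(u0-400)//2:230+(u1-400)//2]=1
    m&=(c['frame'].min(2)>110)&(X[...,2]>lo);return X[m]
e=reg(640,680,140,184,.1);a=reg(632,664,190,256,.1);w=reg(612,656,262,312,.1)
for n,p in(('eye',e),('arm',a),('wt',w)):
    print(n,len(p),p.mean(0),np.percentile(p[:,2],[10,50,90]))
q=a-a.mean(0);u=np.linalg.svd(q,full_matrices=False)[2][0];u*=np.sign(u[0]);print('arm dir',u,'pitch',np.degrees(np.arcsin(u[2])),'yaw',np.degrees(np.arctan2(u[1],u[0])))
o=get_obs();T=rpy(o['tool_rot']);print('tool y yaw',np.degrees(np.arctan2(T[1,1],T[0,1])),np.degrees(np.arcsin(T[2,1])))
for t in(-45,-50):row([.435,.10,.10],frame(LX,gz(t)))
```

```text
eye 196 [0.5419 0.0714 0.1681] [0.1584 0.164  0.168 ]
arm 199 [0.4827 0.0841 0.157 ] [0.1482 0.1525 0.156 ]
wt 206 [0.4171 0.0997 0.1816] [0.1701 0.1737 0.1762]
arm dir [ 0.0519 -0.0619 -0.9967] pitch -85.3638978188643 yaw -50.03582667844111
tool y yaw -11.48972973977176 -0.13776231685829635
[-0.1502  0.0508  0.1367] [-0.0006 -0.0267 -0.0005] mm 63.0 deg 4.8
[-0.1502  0.0508  0.1367] [-0.0005  0.0011 -0.0005] mm 63.0 deg 0.2
```

```bash
cat >> h.py <<'E'
F2=R.from_rotvec(LY*np.radians(5.7)).as_matrix()@frame(LX,gz(-48))
E
python3 - <<'E'
from h import *
for z in(.12,.08,.05):row([.438,.10,z],F2)
E
```

```text
[-0.098   0.0605  0.0952] [ 0.0203 -0.01    0.0233] mm 45.0 deg 5.8
[-0.1998  0.0608  0.1813] [ 0.0203 -0.01    0.0233] mm 83.0 deg 5.8
[-0.2762  0.061   0.2458] [ 0.0203 -0.01    0.0233] mm 112.0 deg 5.8
```

>>> servo_tool --series '[[[-0.02,0.015,0.02,0,0,0,0],[-0.05,0.03,0.05,0.005,0,0.005,0],[-0.08,0.05,0.08,0.01,-0.01,0.01,0],[-0.11,0.06,0.105,0.015,-0.01,0.015,0],[-0.15,0.06,0.14,0.02,-0.01,0.02,0],[-0.18,0.06,0.165,0.02,-0.01,0.023,0],[-0.2,0.061,0.181,0.02,-0.01,0.023,0],[-0.23,0.061,0.207,0.02,-0.01,0.023,0],[-0.25,0.061,0.224,0.02,-0.01,0.023,0],[-0.262,0.061,0.234,0.02,-0.01,0.023,0],[-0.262,0.061,0.234,0.02,-0.01,0.023,0],[-0.262,0.061,0.234,0.02,-0.01,0.023,0]]]'

```text
time_s: 8.53
tool_pos: [0.4381, 0.1008, 0.0564]
tool_rot: [-171.5, -47.9, 72.2]
force: [-0.8, 0.6, -4.7]
grip_width: 0.0361
grasp_force: 53.2
```

Run:
```python
from h import *
from cell import get_obs,eyes
np.set_printoptions(precision=4,suppress=True)
o=get_obs();print(o['force'],o['wrist_torque'],o['qpos'],o['tool_pos'],o['grip_width'])
for z in(.042,.039,.036):row([.438,.10,z],F2)
c=eyes.read_camera('top');P=pose(c);X=cloud(c,P)
m=np.zeros((480,640),bool);m[215:310,325:368]=1
m&=(c['frame'].min(2)>110)&(X[...,2]>.03);p=X[m]
s=(p-o['tool_pos'])@LX
for a,b in((110,150),(60,100),(20,60),(-18,18)):
    q=p[(s>a/1e3)&(s<b/1e3)];print(a,len(q),np.median(q,0),np.percentile(q[:,2],[10,90]))
```

```text
[-0.8083  0.6011 -4.6677] [-1.7834  0.4096  0.0253] [ 75.5803  29.2306 -61.6789 124.594  -28.3775  52.8438  21.0416] [0.4381 0.1008 0.0564] 0.03613945643706641
[-0.0373  0.005   0.0299] [ 0.0002 -0.0012  0.0002] mm 14.0 deg 0.2
[-0.0447  0.006   0.0365] [ 0.0002 -0.0012  0.0002] mm 17.0 deg 0.2
[-0.0521  0.007   0.0431] [ 0.0002 -0.0012  0.0002] mm 20.0 deg 0.2
110 137 [0.5619 0.0707 0.048 ] [0.0438 0.0517]
60 89 [0.5151 0.0805 0.0429] [0.0401 0.0457]
20 75 [0.4801 0.0865 0.0424] [0.0398 0.133 ]
-18 201 [0.4352 0.0956 0.071 ] [0.0677 0.1369]
```

>>> servo_tool --series '[[[-0.012,0.002,0.01,0,0,0,0],[-0.025,0.003,0.02,0,0,0,0],[-0.034,0.004,0.027,0,0,0,0],[-0.039,0.005,0.031,0,0,0,0],[-0.042,0.005,0.034,0,0,0,0],[-0.042,0.005,0.034,0,0,0,0],[-0.042,0.005,0.034,0,0,0,0]]]'

```text
time_s: 9.17
tool_pos: [0.4376, 0.0999, 0.04]
tool_rot: [-171.6, -47.9, 72.2]
force: [-0.9, -0.3, -3.2]
grip_width: 0.0361
grasp_force: 53.2
```

>>> servo_tool --series '[[[-0.002,0,0.002,0,0,0,0],[-0.003,0,0.002,0,0,0,0],[-0.003,0,0.002,0,0,0,0],[-0.003,0,0.002,0,0,0,0.5],[-0.003,0,0.002,0,0,0,0.65],[-0.003,0,0.002,0,0,0,0.7],[-0.003,0,0.002,0,0,0,0.7],[-0.003,0,0.002,0,0,0,0.7],[-0.003,0,0.002,0,0,0,0.7],[-0.003,0,0.002,0,0,0,0.7],[-0.003,0,0.002,0,0,0,0.7]]]'

```text
time_s: 10.08
tool_pos: [0.4374, 0.0998, 0.0387]
tool_rot: [-171.6, -47.8, 72.2]
force: [0.1, -0.1, -0.3]
grip_width: 0.0609
grasp_force: 0.0
```

Run:
```python
from h import *
from cell import get_obs,eyes
np.set_printoptions(precision=4,suppress=True)
o=get_obs();print(o['force'],o['tool_pos'],o['grip_width'])
c=eyes.read_camera('top');P=pose(c);X=cloud(c,P)
m=np.zeros((480,640),bool);m[215:310,325:368]=1
m&=(c['frame'].min(2)>110)&(X[...,2]>.015);p=X[m]
s=(p-o['tool_pos'])@LX
for a,b in((110,150),(60,100),(20,60),(-18,18)):
    q=p[(s>a/1e3)&(s<b/1e3)];print(a,len(q),np.median(q,0),np.percentile(q[:,2],[10,90]))
```

```text
[ 0.1185 -0.0774 -0.2874] [0.4374 0.0998 0.0387] 0.060922478660977365
110 135 [0.5603 0.0685 0.028 ] [0.0233 0.0316]
60 87 [0.5161 0.0785 0.0235] [0.0215 0.0267]
20 77 [0.4787 0.0849 0.0243] [0.0208 0.1155]
-18 214 [0.4346 0.0926 0.0539] [0.0502 0.12  ]
```

The lever stands by itself: eye rim top about 28–32 mm, weight top 54 mm, fingers free. I retreat along the tool axis.

>>> servo_tool --series '[[[0,0,-0.02,0,0,0,0.7],[0,0,-0.06,0,0,0,0.7],[0,0,-0.11,0,0,0,0.7],[0,0,-0.17,0,0,0,0.7],[0,0,-0.23,0,0,0,0.7],[0,0,-0.29,0,0,0,0.7],[0.03,0,-0.35,0,0,0,0.7],[0.08,0,-0.4,0,0,0,0.7],[0.13,0,-0.45,0,0,0,0.7],[0.18,0,-0.5,0,0,0,0.7],[0.18,0,-0.5,0,0,0,0.7]]]'

```text
time_s: 11.05
tool_pos: [0.438, 0.0219, 0.1813]
tool_rot: [-172.0, -47.8, 72.5]
force: [0.4, 0.8, 0.6]
grip_width: 0.0611
grasp_force: 0.0
```

Run:
```python
from h import *
from cell import get_obs,eyes
np.set_printoptions(precision=4,suppress=True)
o=get_obs();print(o['force'],o['tool_pos'],o['qpos'])
c=eyes.read_camera('top');pickle.dump(c,open('t5.pkl','wb'));P=pose(c);X=cloud(c,P)
m=np.zeros((480,640),bool);m[215:310,322:375]=1
m&=(X[...,2]>.008)&(X[...,2]<.065)&(c['frame'].min(2)>60);p=X[m]
r=cv2.minAreaRect(p[:,:2].astype(np.float32));print(m.sum(),r)
t=cv2.fitLine(p[:,:2].astype(np.float32),cv2.DIST_HUBER,0,.01,.01).ravel();print(t,np.degrees(np.arctan2(t[1],t[0])))
d=t[:2]*np.sign(t[0]);s=p[:,:2]@d;print('ends',s.min(),s.max());mid=t[2:]+d*((s.min()+s.max())/2-t[2:]@d);print('mid(x=-1)',mid)
for k in(-82,-65,-23,0,65): 
    q=p[abs(s-(s.min()+s.max())/2-.001-k/1e3)<.008];print(k,np.median(q,0),np.percentile(q[:,2],90))
yaw=np.arctan2(d[1],d[0]);b=mid+d*(-.022);print('balance',b,'yaw',np.degrees(yaw))
L=np.array([-d[1],d[0],0])
row([b[0],b[1],.22],frame(L,[0,0,-1]))
```

```text
[0.424  0.7516 0.5614] [0.438  0.0219 0.1813] [ 89.335   16.6349 -66.4137 115.9479 -32.1722  74.6666  21.5287]
532 ((0.5116124749183655, 0.11578839272260666), (0.09398597478866577, 0.17388112843036652), 77.79940795898438)
[ 0.9792 -0.203   0.4856  0.0843] -11.7119055
ends 0.3902016278082184 0.5646203185377011
mid(x=-1) [0.5042 0.0804]
-82 [0.4258 0.0977 0.0528] 0.05544126180287985
-65 [0.4415 0.0948 0.0525] 0.0552906238588712
-23 [0.4833 0.0852 0.0239] 0.026937204114058977
0 [0.5047 0.0797 0.0234] 0.02565872614881175
65 [0.5696 0.0685 0.0286] 0.03268093587994576
balance [0.4827 0.0849] yaw -11.7119055
[0.2658 0.0937 0.0789] [ 0.1864 -0.2319 -0.4793] mm 88.0 deg 101.5
```

>>> servo_tool --series '[[[0.1,0.0,-0.08,0.013,-0.016,-0.033,0.7],[0.15,0.0,-0.1,0.026,-0.032,-0.066,0.7],[0.2,0.0,-0.1,0.039,-0.048,-0.1,0.7],[0.24,0.03,-0.08,0.052,-0.064,-0.133,0.7],[0.27,0.06,-0.04,0.065,-0.08,-0.166,0.7],[0.27,0.09,0.0,0.078,-0.097,-0.2,0.7],[0.266,0.094,0.04,0.091,-0.113,-0.233,0.7],[0.266,0.094,0.05,0.104,-0.129,-0.266,0.7],[0.266,0.094,0.05,0.117,-0.145,-0.3,0.7],[0.266,0.094,0.05,0.13,-0.162,-0.335,0.7],[0.266,0.094,0.05,0.145,-0.18,-0.37,0.7],[0.266,0.094,0.05,0.16,-0.2,-0.41,0.7]]]'

```text
time_s: 12.1
tool_pos: [0.4808, 0.0794, 0.2241]
tool_rot: [175.5, -7.5, 154.8]
force: [0.2, -0.0, -0.4]
grip_width: 0.0609
grasp_force: 0.0
```

>>> servo_tool --series '[[[0,0,0,0.013,-0.016,-0.035,0.7],[0,0,0,0.026,-0.032,-0.07,0.7],[0,0,0,0.026,-0.032,-0.07,0.7],[0,0,0,0.026,-0.032,-0.07,0.7]]]'

```text
time_s: 12.43
tool_pos: [0.4802, 0.0796, 0.2243]
tool_rot: [179.4, -1.2, 166.8]
force: [0.1, -0.1, -0.7]
grip_width: 0.0606
grasp_force: 0.0
```

Run:
```python
from h import *
from cell import get_obs,eyes
np.set_printoptions(precision=4,suppress=True)
o=get_obs();print(o['time_s'],o['force'],o['tool_pos'],o['tool_rot'],o['qpos'])
c=eyes.read_camera('wrist');pickle.dump((c,o),open('w6.pkl','wb'));t=eyes.read_camera('top')
cv2.imwrite('pics/m6.png',np.hstack([cv2.resize(c['frame'],(400,300)),cv2.resize(t['frame'][150:330,210:450],(400,300))])[:,:,::-1])
L=rpy([0,0,78.3])[:,0];row([.4827,.0849,.15],frame(L,[0,0,-1]))
```

```text
12.4333 [ 0.0824 -0.1172 -0.6799] [0.4802 0.0796 0.2243] [179.3611  -1.1876 166.75  ] [ 63.742    4.1634 -76.9262 102.8936   3.0328  76.9613  62.86  ]
[-0.0057  0.0202  0.2481] [ 0.0044 -0.0068 -0.0095] mm 75.0 deg 2.3
```

View pics/m6.png

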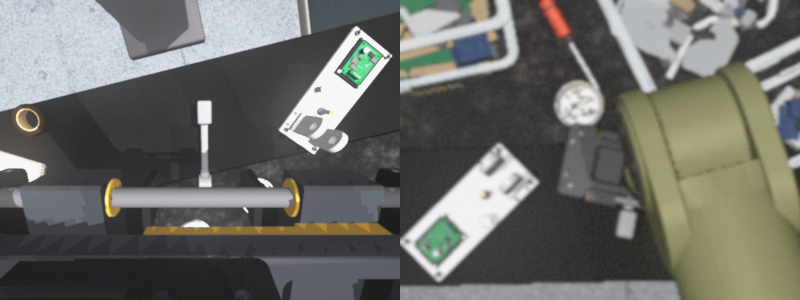

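The wrist view shows the lever upright (weight (204,112), arm down to (205,180)) and the whole fixture on the right, with the cheeks near (325,132). I measure both here.

Run:
```python
from h import *
np.set_printoptions(precision=4,suppress=True)
c,o=pickle.load(open('w6.pkl','rb'));P=pose(c,o);X=cloud(c,P);k=1.6
def reg(u0,u1,v0,v1,lo,hi,b=60):
    m=np.zeros((480,640),bool);m[int(v0*k):int(v1*k),int(u0*k):int(u1*k)]=1
    return X[m&(c['frame'].min(2)>b)&(X[...,2]>lo)&(X[...,2]<hi)]
w=reg(190,220,92,130,.045,.065);a=reg(192,216,120,176,.017,.035)
for n,p in(('wt top',w),('arm top',a)):
    r=cv2.minAreaRect(p[:,:2].astype(np.float32));print(n,len(p),np.median(p[:,2]),r)
f=reg(270,399,15,155,.005,.016,90);r=cv2.minAreaRect(f[:,:2].astype(np.float32));print('base',len(f),np.median(f[:,2]),r)
q=reg(270,399,90,160,.05,.1,40);r=cv2.minAreaRect(q[:,:2].astype(np.float32));print('cheeks',len(q),q[:,2].max(),q.mean(0),r,cv2.boxPoints(r))
for s in('top.pkl','t5.pkl'):
    t=pickle.load(open(s,'rb'));Q=pose(t);Y=cloud(t,Q)[230:325,203:302].reshape(-1,3);g=t['frame'][230:325,203:302].reshape(-1,3).min(1)>90
    h=Y[g&(Y[:,2]>.075)];print(s,len(h),h.mean(0),cv2.minAreaRect(h[:,:2].astype(np.float32)))
```

```text
wt top 856 0.05373032707313943 ((0.43824443221092224, 0.09659311920404434), (0.02141580916941166, 0.03516267612576485), 76.79378509521484)
arm top 928 0.024801522234975504 ((0.5045461058616638, 0.08251038938760757), (0.020311862230300903, 0.09264782816171646), 77.68598937988281)
base 8783 0.010221593054292821 ((0.46167322993278503, 0.31896477937698364), (0.08139584213495255, 0.20025156438350677), 43.888427734375)
cheeks 2101 0.08636976802902308 [0.5107 0.2649 0.0714] ((0.5115550756454468, 0.2669239640235901), (0.04990111291408539, 0.03416876494884491), 43.70508575439453) [[0.4817 0.262 ]
 [0.5053 0.2373]
 [0.5414 0.2718]
 [0.5178 0.2965]]
top.pkl 140 [0.4997 0.2497 0.2133] ((0.47079041600227356, 0.21978792548179626), (0.16973300278186798, 0.03278980031609535), 49.76946258544922)
t5.pkl 142 [0.4993 0.2486 0.2186] ((0.47080615162849426, 0.21971790492534637), (0.16957762837409973, 0.03303031250834465), 49.64954376220703)
```

Run:
```python
from h import *
L=rpy([0,0,78])[:,0];F=frame(L,[0,0,-1])
for z in(.1,.03,.006):row([.4793,.0875,z],F)
```

```text
[0.0037 0.0237 0.4151] [ 0.0044 -0.0069 -0.0079] mm 125.0 deg 2.0
[-0.0013  0.0205  0.6483] [ 0.0044 -0.0069 -0.0079] mm 195.0 deg 2.0
[-0.0031  0.0195  0.7283] [ 0.0044 -0.0069 -0.0079] mm 219.0 deg 2.0
```

>>> servo_tool --series '[[[0.004,0.02,0.05,0.004,-0.007,-0.008,0.7],[0.004,0.023,0.13,0.004,-0.007,-0.008,0.7],[0.004,0.023,0.22,0.004,-0.007,-0.008,0.7],[0.004,0.023,0.31,0.004,-0.007,-0.008,0.7],[0.004,0.023,0.39,0.004,-0.007,-0.008,0.7],[0.003,0.023,0.45,0.004,-0.007,-0.008,0.7],[0.001,0.022,0.51,0.004,-0.007,-0.008,0.7],[0,0.021,0.56,0.004,-0.007,-0.008,0.7],[-0.001,0.02,0.6,0.004,-0.007,-0.008,0.7],[-0.001,0.02,0.63,0.004,-0.007,-0.008,0.7],[-0.001,0.02,0.648,0.004,-0.007,-0.008,0.7],[-0.001,0.02,0.648,0.004,-0.007,-0.008,0.7]]]'

```text
time_s: 13.53
tool_pos: [0.4788, 0.0883, 0.0295]
tool_rot: [179.9, -0.0, 168.2]
force: [0.7, 0.7, -0.4]
grip_width: 0.0605
grasp_force: 0.0
```

Run:
```python
from h import *
from cell import get_obs
o=get_obs();print(o['force'],o['tool_pos'],o['qpos'])
L=rpy([0,0,78])[:,0];F=frame(L,[0,0,-1])
row([.4793,.0875,.006],F)
```

```text
[ 0.67045224  0.68149445 -0.37000015] [0.47882957 0.08832187 0.02946197] [ 44.63306316  22.15617226 -65.33749829 116.01227808  24.10997992
  56.76207938  45.43894259]
[-0.0021 -0.0025  0.0782] [ 0.0004 -0.0001  0.0012] mm 23.0 deg 0.2
```

>>> servo_tool --grip_force 45 --series '[[[-0.002,-0.002,0.03,0,0,0.001,0.7],[-0.002,-0.002,0.06,0,0,0.001,0.7],[-0.002,-0.002,0.078,0,0,0.001,0.7],[-0.002,-0.002,0.078,0,0,0.001,0.6],[-0.002,-0.002,0.078,0,0,0.001,0.45],[-0.002,-0.002,0.078,0,0,0.001,0.3],[-0.002,-0.002,0.078,0,0,0.001,0.2],[-0.002,-0.002,0.078,0,0,0.001,0.1],[-0.002,-0.002,0.078,0,0,0.001,0],[-0.002,-0.002,0.078,0,0,0.001,0],[-0.002,-0.002,0.078,0,0,0.001,0],[-0.002,-0.002,0.078,0,0,0.001,0]]]'

```text
time_s: 14.53
tool_pos: [0.4798, 0.0868, 0.0072]
tool_rot: [-179.9, 0.1, 168.1]
force: [-0.9, -3.6, 2.7]
grip_width: 0.0119
grasp_force: 45.0
```

>>> servo_tool --series '[[[0,0,-0.015,0,0,0,0],[0,0,-0.04,0,0,0,0],[0,0,-0.08,0,0,0,0],[0,0,-0.12,0,0,0,0],[0,0,-0.17,0,0,0,0],[0,0,-0.22,0,0,0,0],[0,0,-0.27,0,0,0,0],[0,0,-0.32,0,0,0,0],[0,0,-0.37,0,0,0,0],[0,0,-0.41,0,0,0,0],[0,0,-0.43,0,0,0,0],[0,0,-0.43,0,0,0,0]]]'

```text
time_s: 15.53
tool_pos: [0.4807, 0.0881, 0.1379]
tool_rot: [180.0, 0.3, 168.1]
force: [0.4, -0.3, -5.4]
grip_width: 0.0119
grasp_force: 45.0
```

>>> servo_tool --series '[[[0,0,0,0,0,0,0],[0,0,0,0,0,0,0],[0,0,0,0,0,0,0]]]'

```text
time_s: 15.78
tool_pos: [0.4789, 0.0877, 0.1353]
tool_rot: [180.0, 0.0, 168.1]
force: [0.3, 0.6, -4.7]
grip_width: 0.0115
grasp_force: 45.0
```

```bash
cat > meas.py <<'E'
from h import *
from cell import get_obs,eyes
np.set_printoptions(precision=4,suppress=True)
def lever():
    """lever parts in the tool frame, from the wrist camera"""
    o=get_obs();c=eyes.read_camera('wrist');P=pose(c,o);X=cloud(c,P)
    T=rpy(o['tool_rot']);Y=(X-o['tool_pos'])@T
    g=(c['depth']>0)&(abs(Y[...,1])<.02)&(Y[...,2]<.05)&(c['frame'].min(2)>60)
    return o,c,Y,g
E
python3 - <<'E'
from meas import *
o,c,Y,g=lever();print(o['force'],o['wrist_torque'],o['tool_pos'],o['qpos'])
cv2.imwrite('pics/w7.png',c['frame'][:,:,::-1])
for lo,hi in((-.11,-.08),(-.08,-.05),(-.05,-.02),(-.02,.02),(.02,.04),(.04,.06),(.06,.08),(.08,.11)):
    p=Y[g&(Y[...,0]>lo)&(Y[...,0]<hi)&(Y[...,2]>-.06)]
    if len(p)>5:print(lo,hi,len(p),np.median(p,0),np.percentile(p[:,2],[5,95]))
t=eyes.read_camera('side');cv2.imwrite('pics/s7.png',cv2.resize(t['frame'][150:350,200:440,::-1],(720,600)));pickle.dump(t,open('s7.pkl','wb'))
E
```

```text
[ 0.2862  0.6188 -4.6785] [ 0.0781 -0.1517 -0.0032] [0.4789 0.0877 0.1353] [ 55.3102  11.6607 -73.781  110.3075  12.1703  66.8287  55.1069]
-0.05 -0.02 440 [-0.0248  0.0011 -0.0174] [-0.0184 -0.0157]
-0.02 0.02 1184 [ 0.0055  0.001  -0.0176] [-0.0494 -0.0148]
0.02 0.04 2343 [ 0.0331  0.001  -0.0466] [-0.0477 -0.0452]
0.04 0.06 3747 [ 0.0503  0.001  -0.0467] [-0.0478 -0.0451]
0.06 0.08 425 [ 0.0606  0.001  -0.0322] [-0.0453 -0.0027]
```

View pics/s7.png

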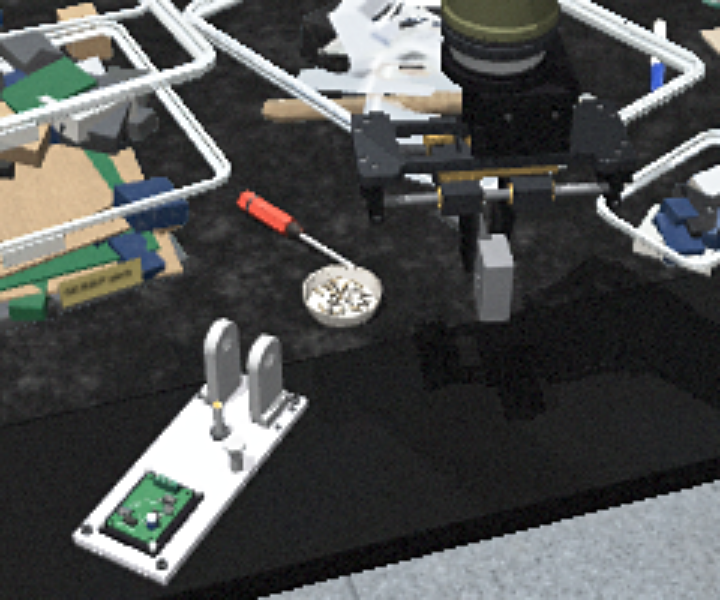

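The lever hangs level across the gripper (weight at (493,278) in the crop), and the fixture is in clear view. Weight and arm tops agree with a level lever, centre line 8.5 mm behind the TCP. Next: the weight's edges along x, then the move over the fixture.

```bash
python3 - <<'E'
from meas import *
o,c,Y,g=lever()
p=Y[g&(Y[...,2]<-.043)&(Y[...,2]>-.05)&(Y[...,0]>.0)&(Y[...,0]<.09)]
r=cv2.minAreaRect(p[:,:2].astype(np.float32));print(r,np.percentile(p[:,0],[1,99]),np.percentile(p[:,1],[1,50,99]))
A=np.c_[p[:,:2],np.ones(len(p))];print('plane',np.linalg.lstsq(A,p[:,2],rcond=None)[0])
E
cat >> h.py <<'E'
PIV=np.array([.511,.266,.068]);FY=-46.2;FX=rpy([0,0,FY])[:,0]
def place(h,d=.088,piv=PIV,off=.0085,dy=.0):
    "tool target with the lever's bore at the pivot, h above it"
    L=rpy([0,0,FY+90])[:,0];F=frame(L,[0,0,-1]);p=piv-F@np.array([-d,dy,-off])+[0,0,h];row(p,F);return p
E
python3 -c "
from h import *
print(place(.055))"
```

```text
((0.030437622219324112, 0.0011407909914851189), (0.022096261382102966, 0.06057518348097801), 89.71208190917969) [0.0031 0.0602] [-0.0096  0.001   0.0117]
plane [ 0.0211  0.     -0.0475]
[0.261  0.7681 0.0708] [4.000e-04 1.000e-04 1.906e-01] mm 244.0 deg 34.3
[0.4500914 0.3295149 0.1145   ]
```

>>> servo_tool --series '[[[0.01,0.03,0,0,0,0.01,0],[0.03,0.09,0,0,0,0.02,0],[0.06,0.17,0,0,0,0.04,0],[0.09,0.26,0,0,0,0.06,0],[0.12,0.35,0,0,0,0.08,0],[0.15,0.44,0,0,0,0.1,0],[0.18,0.53,0.01,0,0,0.12,0],[0.21,0.62,0.02,0,0,0.145,0],[0.235,0.69,0.03,0,0,0.165,0],[0.252,0.74,0.04,0,0,0.18,0],[0.261,0.768,0.04,0,0,0.19,0],[0.261,0.768,0.04,0,0,0.19,0]]]'

```text
time_s: 16.93
tool_pos: [0.449, 0.3324, 0.1237]
tool_rot: [179.9, -0.1, 134.1]
force: [0.3, 0.6, -4.8]
grip_width: 0.0118
grasp_force: 45.0
```

>>> servo_tool --series '[[[0,0,0,0,0,0,0],[0,0,0,0,0,0,0],[0,0,0,0,0,0,0]]]'

```text
time_s: 17.18
tool_pos: [0.4512, 0.3279, 0.1239]
tool_rot: [179.9, 0.1, 133.8]
force: [0.4, -0.6, -6.8]
grip_width: 0.0113
grasp_force: 45.0
```

Run:
```python
from meas import *
o,c,Y,g=lever();print(o['force'],o['tool_pos'],o['tool_rot'],o['qpos'])
p=Y[g&(Y[...,2]<-.04)&(Y[...,2]>-.052)&(Y[...,0]>.028)&(Y[...,0]<.09)];A=np.c_[p[:,:2],np.ones(len(p))]
print('wt',len(p),np.percentile(p[:,0],[1,99]),np.percentile(p[:,1],[1,50,99]),np.linalg.lstsq(A,p[:,2],rcond=None)[0])
print(place(.055,dy=.001))
t=eyes.read_camera('top');pickle.dump(t,open('t8.pkl','wb'));s=eyes.read_camera('side');pickle.dump(s,open('s8.pkl','wb'))
cv2.imwrite('pics/m8.png',np.hstack([cv2.resize(t['frame'][220:330,200:310],(400,400)),cv2.resize(s['frame'][200:350,210:360],(400,400))])[:,:,::-1])
```

```text
[ 0.407  -0.5892 -6.7605] [0.4512 0.3279 0.1239] [179.9446   0.1037 133.8092] [ 13.2754  22.1284 -62.0676 101.9194  21.0557  68.6215 -11.1014]
wt 5995 [0.0283 0.061 ] [-0.0097  0.001   0.0117] [ 0.0159 -0.0003 -0.0472]
[ 0.0064 -0.0027  0.0315] [ 0.0004  0.0006 -0.    ] mm 10.0 deg 0.1
[0.4494 0.3288 0.1145]
```

View pics/m8.png

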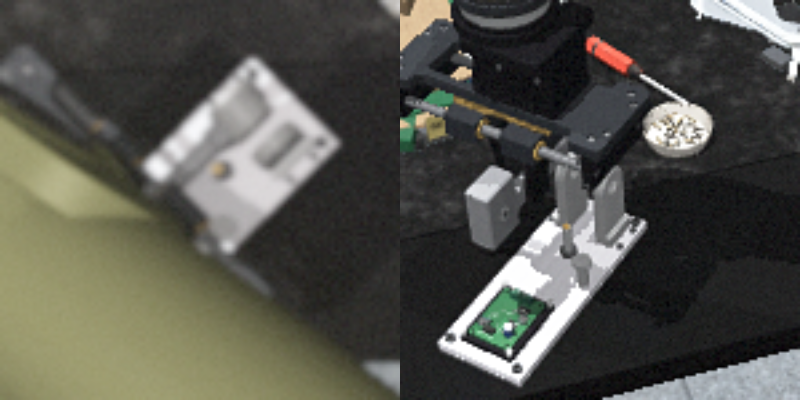

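The top view shows the eye at crop (240,105) seeming to sit off towards the left cheek, with the right cheek at (280,145). Part of this is parallax, so I compute the eye's true position from depth.

Run:
```python
from h import *
np.set_printoptions(precision=4,suppress=True)
t=pickle.load(open('t8.pkl','rb'));P=pose(t);X=cloud(t,P)
m=np.zeros((480,640),bool);m[235:275,250:290]=1
Fm=rpy([0,0,FY]);C=PIV*[1,1,0]
q=(X-C)@Fm    # fixture axes, origin at pivot foot
e=m&(X[...,2]>.118)&(X[...,2]<.155)&(t['frame'].min(2)>60);p=q[e]
print('eye/arm',e.sum());
b=p[abs(p[:,0])<.022];print('eye x',np.percentile(b[:,0],[2,98]),'y',np.percentile(b[:,1],[3,50,97]),'z',np.percentile(b[:,2],[5,50,95]))
for lo,hi in((-.06,-.04),(-.04,-.02),(-.01,.01)):
    a=p[(p[:,0]>lo)&(p[:,0]<hi)];print(lo,len(a),np.median(a,0) if len(a) else '')
k=m&(X[...,2]>.06)&(X[...,2]<.095)&(t['frame'].min(2)>60);r=q[k&(q[...,1]<-.005)];print('right cheek y',len(r),np.percentile(r[:,1],[3,50,97]),'x',np.percentile(r[:,0],[3,97]))
```

```text
eye/arm 299
eye x [-0.0208  0.0162] y [-0.012  -0.0025  0.0094] z [0.1306 0.1447 0.1493]
-0.06 33 [-0.0447 -0.0044  0.1404]
-0.04 67 [-0.0297 -0.0017  0.1399]
-0.01 111 [ 0.0001 -0.0026  0.1464]
right cheek y 80 [-0.0249 -0.0209 -0.0152] x [-0.016   0.0162]
```

>>> servo_tool --series '[[[0.002,0,0.01,0,0,0,0],[0.003,0,0.03,0,0,0,0],[0.003,0,0.055,0,0,0,0],[0.003,0,0.075,0,0,0,0],[0.003,0,0.09,0,0,0,0],[0.003,0,0.1,0,0,0,0],[0.003,0,0.11,0,0,0,0],[0.003,0,0.12,0,0,0,0],[0.003,0,0.125,0,0,0,0],[0.003,0,0.125,0,0,0,0],[0.003,0,0.125,0,0,0,0]]]'

```text
time_s: 18.25
tool_pos: [0.4501, 0.3301, 0.0867]
tool_rot: [179.9, 0.1, 133.9]
force: [0.9, -0.7, -5.0]
grip_width: 0.0118
grasp_force: 45.0
```

```bash
cat > look.py <<'E'
from meas import *
o=get_obs();print(o['force'],o['wrist_torque'],o['tool_pos'],o['tool_rot']);place(0,dy=.001)
t=eyes.read_camera('top');P=pose(t);X=cloud(t,P)
m=np.zeros((480,640),bool);m[230:280,245:295]=1
Fm=rpy([0,0,FY]);C=PIV*[1,1,0];q=(X-C)@Fm;zc=o['tool_pos'][2]+.0085
g=m&(t['frame'].min(2)>60)&(abs(q[...,0])<.025)&(abs(q[...,1])<.03)
a=q[g&(q[...,2]>zc-.01)&(abs(q[...,1])<.0135)];print('eye',len(a),'x',np.percentile(a[:,0],[2,98]),'y',np.percentile(a[:,1],[3,50,97]),'z',a[:,2].max())
r=q[g&(q[...,1]<-.014)&(q[...,2]>.06)];l=q[g&(q[...,1]>.014)&(q[...,2]>.06)]
for n,k in(('R',r),('L',l)):
    if len(k)>3:print(n,len(k),np.percentile(k[:,1],[3,50,97]),'x',np.percentile(k[:,0],[2,98]),'z',k[:,2].max())
s=eyes.read_camera('side')
cv2.imwrite('pics/now.png',np.hstack([cv2.resize(t['frame'][235:285,250:300],(400,400),interpolation=cv2.INTER_CUBIC),cv2.resize(s['frame'][235:315,240:320],(400,400),interpolation=cv2.INTER_CUBIC)])[:,:,::-1])
E
python3 look.py
```

```text
[ 0.9096 -0.7437 -4.9673] [ 0.0274 -0.0895  0.0214] [0.4501 0.3301 0.0867] [179.891    0.0671 133.8916]
[-0.0014 -0.005   0.0907] [0.0006 0.0004 0.0005] mm 27.0 deg 0.2
eye 192 x [-0.0243  0.014 ] y [-0.0112 -0.0017  0.0093] z 0.1150704815073621
R 83 [-0.0248 -0.0212 -0.0151] x [-0.0167  0.0167] z 0.0883230929942791
L 58 [0.0147 0.0186 0.0229] x [-0.0163  0.0169] z 0.08778091569216828
```

View pics/now.png

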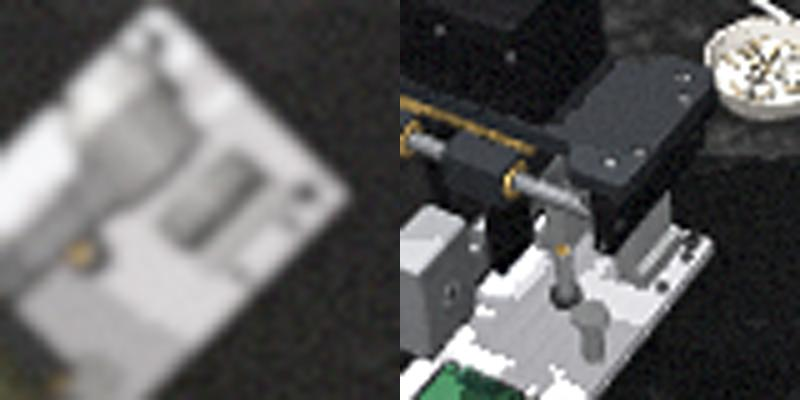

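Top crop: the eye (125,130) sits just inside the left cheek and clear of the right one (215,200). From depth, the eye centre is within about 1 mm of the clevis centre and there is no side force. I lower the rest of the way.

>>> servo_tool --series '[[[0,0,0.008,0,0,0,0],[0,0,0.018,0,0,0,0],[0,0,0.03,0,0,0,0],[0,0,0.042,0,0,0,0],[0,0,0.054,0,0,0,0],[0,0,0.066,0,0,0,0],[0,0,0.076,0,0,0,0],[0,0,0.084,0,0,0,0],[0,0,0.09,0,0,0,0],[0,0,0.09,0,0,0,0],[0,0,0.09,0,0,0,0],[0,0,0.09,0,0,0,0]]]'

```text
time_s: 19.35
tool_pos: [0.4502, 0.3302, 0.0598]
tool_rot: [179.9, 0.1, 133.9]
force: [-0.3, 0.4, -5.3]
grip_width: 0.0119
grasp_force: 45.0
```

>>> servo_tool --series '[[[0,0,0,0,0,0,0],[0,0,0,0,0,0,0],[0,0,0,0,0,0,0],[0,0,0,0,0,0,0],[0,0,0,0,0,0,0],[0,0,0,0,0,0,0]]]'

```text
time_s: 19.85
tool_pos: [0.4501, 0.3301, 0.0597]
tool_rot: [179.9, 0.1, 133.9]
force: [0.0, -0.8, -5.1]
grip_width: 0.0117
grasp_force: 45.0
```

```bash
python3 look.py; python3 -c "
from meas import *
o,c,Y,g=lever();p=Y[g&(Y[...,2]<-.04)&(Y[...,2]>-.052)&(Y[...,0]>.028)&(Y[...,0]<.056)];A=np.c_[p[:,:2],np.ones(len(p))]
print('wt',len(p),np.percentile(p[:,1],[1,50,99]),np.linalg.lstsq(A,p[:,2],rcond=None)[0])
P=pose(c,o);X=cloud(c,P);q=(X-PIV*[1,1,0])@rpy([0,0,FY]);m=(c['depth']>0)&(abs(q[...,0])<.017)&(abs(q[...,1])<.026)&(q[...,2]>.05)&(q[...,2]<.1);k=q[m];print(len(k))
for a in np.arange(-.026,.026,.004):
    b=k[(k[:,1]>a)&(k[:,1]<a+.004)]
    if len(b)>3:print(round(a,3),len(b),np.percentile(b[:,2],[50,95]))"
```

```text
[ 0.049  -0.7786 -5.0695] [ 0.0437 -0.1573  0.0007] [0.4501 0.3301 0.0597] [179.8965   0.0696 133.8872]
[-0.0012 -0.0047  0.0005] [0.0006 0.0004 0.0005] mm 1.0 deg 0.2
eye 200 x [-0.0241  0.0136] y [-0.0114 -0.0003  0.0133] z 0.08752040104242687
R 82 [-0.0251 -0.021  -0.0152] x [-0.0167  0.0167] z 0.08713280272844548
L 59 [0.0147 0.0186 0.0232] x [-0.0164  0.0169] z 0.08756893544825384
wt 4955 [-0.0097  0.001   0.0117] [-0.0012  0.0008 -0.0465]
0
```

The lever is level with no side load, and the hand carries only its weight. By both estimates the bore is within about 2 mm of the axis. I hand it in.

```bash
python3 -c "
from cell import env;print(env.sign_off())"
```

```text
the job is handed in; nothing more can be done
None
```

The lever is in the clevis, level and square, bore within about 2 mm of the pivot axis by my measurements and carried by the gripper alone. Its eye rested briefly on the large bin's corner on the way (no bystander was hit), and sign-off returned no verdict.

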